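# Seat the keyed grinding rotor in the sample mill

## Robot

A 7-joint arm with a two-finger parallel gripper is mounted at the origin on a cart in front of the work surface, level with it; the furniture and walls round the work are solid. World frame = base frame: x ahead of the robot, y to its left, z up, the work surface at z = 0. Lengths are in mm, angles in degrees, forces in N, time in s.
With the tool pointing down it reaches from about 350 to 900 mm from the base axis. Payload 7.2 kg.
Tool frame: the origin (TCP) lies on the mounting face of the last link; the fingertips stand 182 mm ahead of it and the grasp point (between the pads) lies 163 mm ahead of it (robot.tips_ahead is the distance from the TCP to the fingertips, in mm); z points along the fingers, y is the direction in which the jaws open and shut (so a half turn about z gives the same grasp; the last joint's range is limited). The gripper opens to 88 mm and grips with 3 to 60 N. Pads are 20 mm wide; open, the fingers measure 115 mm over their backs; the gripper's body (75 mm by 178 mm) begins 61 mm behind the grasp point.
Start: joints at [-3.908, 23.554, -0.728, 91.456, 0.321, 64.991, -4.71], TCP at [624.998, -0.012, 404.653] pointing down, gripper open.
Joint ranges: [-169.25, 169.25], [-16.82, 113.86], [-84.01, 82.57], [7.8, 145.47], [-59.2, 239.2], [7.22, 106.19], [-163.78, 163.78]. Speed limits (degrees/s): [136.94, 136.94, 172.46, 172.46, 180, 180, 180].

## Interface

Orientations are given as a 3x3 rotation matrix whose columns are the frame's x, y, z axes.
In Python, from bench import readout, cams, robot gives the robot as it stands.
- The arm moves only by the tool carry_out, never from a script. Its argument "increments" is a list of rows, each a list of 3 entries, a list of its own where there are three numbers: the turn, a rotation vector about the tool's x, y, z in degrees, then the shift along the tool's x, y, z in m, then the opening, from 0 (shut) to 1 (fully open). A call has 1 to 10 rows; each row is the pose to reach, as a shift and turn from the pose commanded when the call began, along the tool's axes at that moment; what a row does not reach only later rows make up. A row lasts 1/10 s, in which the tool goes at most 50 mm and 8.59 degrees, less where a joint would pass 70% of its speed; a pose out of reach is approached as far as the arm can. A call with a gripper value outside its range is refused whole. The fingers move at their own pace and stop on an object; "force" is the grip in N (left out, the last holds). Time passes only in rows, so rows that repeat a pose let the fingers close. It gives the time, the measured TCP pose, the force and the opening at its end, in the units of the state.
- readout.observe(): the state, without advancing time (a new reading comes with each control period).
- cams.read_camera(name): name is "scene" or "top" or "wrist"; returns the picture (420x560x3 uint8, red, green, blue); there is no depth.
- cams.camera_model(name): a dict with "camera_matrix" (3x3 intrinsics, pixels), "rvec" (rotation vector, rad) and "tvec" (3), from world to camera coordinates, as OpenCV has them. Camera axes: x right, y down, z forward; pixel columns grow to the right and rows downward; lengths in mm; the calibration is good to about 2 mm. A picture is of the moment at which its call begins: read the wrist's pose just before it. camera_model takes no time and is no camera call; for the wrist camera it gives the pose at the moment of the call.
- robot.close_job(): hands the job in, once; it reports no verdict.
Trained networks look in the newest picture that a camera, given by its name, has taken for a name from the list of things; names that differ only in an ending like _2 or _b are one class to them, and where a whole thing is asked for, a point or a joint stands for the part that bears it (a point fixed in the world has none). Each returns a list of dicts, best first, with "p" (0 to 1); they miss things now and then, are a little off and sometimes report something else, mostly with a low value. They report only what shows in the picture. A call takes as long as a camera call. They do not tell look-alikes from the thing itself.
- cams.recognise(camera, name): "rect" ([left, top, width, height] in pixels, round what is visible of it).
The state is a dict: "clock": time; "q": joint angles; "qd": joint speeds; "joint_efforts": joint torques, N m; "eef_pos": TCP position; "orientation": TCP orientation; "wrist_force": force on the tool from outside, world axes, zero at the start; "ft_torque": the same for the moment, N m; "finger_gap": opening from 0.0 (shut) to 1.0 (fully open).
Only numpy, scipy, OpenCV 4.12 (cv2) and the standard library are available. Lean on these libraries where they do the work, as an engineer would, in place of code of your own. Each camera call takes 0.05 s, during which the arm holds its last target.

## Task

Take the grinding rotor with the square head out of the rack and push its keyed shaft down into the drive hub of the sample mill, turning it until the key slips into the hub's keyway; then keep pushing against the ejector spring until the rotor's flange is flush on the hub. Finish while still gripping the rotor and holding it pressed fully home, since the spring lifts it again when let go. Leave the round-headed spindle in the rack, and leave the other things on the bench where they are.

Things in the scene. Friction and masses are not known exactly. Their poses are not given: they have to be found in the camera images.
- rotor: grinding rotor, loose, 126-252 g, upright in one of the rack's two holes (which one varies). Origin: centre of the shaft's lower tip; z up, x towards the key. Steel shaft 20 mm diameter, 42 mm long, lowest 5 mm tapered to 13 mm diameter. Key on the +x side: 6 mm wide, out to 16 mm from the axis, from 10 to 42 mm above the tip. In the rack the tip is 8 mm above the bench, shaft and key hidden
- rotor_head (a point): point on the rotor's axis where to grip, 73 mm above the tip, in its black square head: 20 x 20 mm, from 48 to 94 mm above the tip, faces square to the rotor's x and y, to be gripped across either pair of faces. Axes as the rotor's
- rotor_seat (a point): point on the rotor's axis at the underside of its flange, 42 mm above the tip; home when it meets hub_face. Flange: aluminium, 48 mm diameter, 6 mm thick; right above the key its rim has a pointer tab 8 mm wide, reaching 32 mm from the axis, with a black line
- plain_spindle: the other spindle in the rack, to be left there: same flange (no tab), but a plain shaft without key and a round waisted head 26 mm diameter, top 85 mm above its tip. Origin at the tip, z up
- rack: fixed grey block 80 x 180 x 50 mm, origin at the centre of its underside, long side along its y. Two square through holes 38 mm wide at y = +55 and -55 mm; the top is 50 mm above the bench
- mill: the sample mill's base, fixed to the bench: white square housing 130 x 130 x 40 mm, front panel with a knob on its -x side. Origin at the centre of its underside. The steel drive hub stands on the middle of its top
- hub_face (a point): centre of the hub's flat top face, on the bore's axis, 85 mm above the bench; z up, x towards the keyway. Hub: steel, 52 mm diameter, 45 mm tall. Bore 22 mm diameter; keyway 9 mm wide, open from the bore out to the rim, over the full height; no chamfers at the mouth
- hub (a joint): angle of the hub about the vertical in the housing (rad, -0.6 to 0.6, already contained in hub_face's axes); it turns stiffly, about 0.2 N m of friction, and starts at a varying angle
- ejector (a joint): sprung brass plunger in the bore, m pushed down: 0 at rest (its top 33 mm below hub_face), stop at 0.010; spring 4 N at 0, 8.5 N at 0.009, the value with the rotor's flange flush on the hub. The rotor's own weight does not press it home
- vial: small capped glass vial, 22 mm diameter, 50 mm tall, bystander, origin at underside
- weight: test weight with knob, 22 mm diameter, 44 mm tall, bystander, origin at underside
- cup: sample cup with screw lid, 61 mm diameter, 59 mm tall, bystander, origin at underside
- tweezers: tweezers lying flat, 140 mm long, 9 mm high, bystander, origin at underside
Things that resemble listed ones, but are neither listed nor needed, are in the scene too. Leave any green, pink or turquoise look-alike of the rotor alone.

How it is judged (in metres and radians):
On the way, in this order (a step that is already met when the one before it is completed fails the run):
1. the rotor is lifted clear of the rack in the gripper (z of rotor in the frame of rack above 0.052 m and contact force between the fingers and rotor above 1 N), for 0.1 s.
2. the key has slipped into the keyway: shaft at least 16 mm down the bore (z of rotor in the frame of hub_face below -0.016 m and horizontal distance between rotor and hub_face below 0.005 m), for 0.05 s.
At the end, for the whole second after the job is handed in: The rotor's flange is flush on the hub (within 2 mm), on its axis (3 mm), upright and key in keyway, the ejector pushed down more than 7 mm, the rotor at rest and still gripped by the fingers (more than 2 N), held so through the last second. The plain spindle still stands in the rack (z of rotor_seat in the frame of hub_face below 0.002 m and value of joint ejector above 0.007 m and horizontal distance between rotor_seat and hub_face below 0.003 m and angle between the x axis of rotor and the x axis of hub_face, either way round below 0.2 rad and angle between rotor's own z axis and vertical below 0.06 rad and contact force between the fingers and rotor above 2 N and linear speed of rotor below 0.02 m/s and z of plain_spindle in the frame of rack below 0.012 m and angle between plain_spindle's own z axis and vertical below 0.1 rad); the arm keeps its last pose, push and grip.
It fails at once if the plain spindle is lifted out of the rack (z of plain_spindle in the frame of rack above 0.03 m).
It fails at once if a bystander (vial, weight, cup, tweezers) is pushed more than 40 mm away (distance of any of vial, weight, cup, tweezers from where it was at the start of the episode above 0.04 m).
It also fails if it takes over 38 s, if anything falls off the work surface, if the arm or the gripper's body presses on something with over 40 N, if the wrist force passes 120 N, or if a joint passes its speed limit or range.

## Working session

There is one attempt and no reset: what is moved stays moved. The work goes in short steps, Python scripts to look and compute and a tool call to move; the robot and the scene stay as the last step left them, time stands still between calls to the robot, and variables do not carry over. Pictures are saved under pics/ and viewed, and the job is handed in when it is done.

Besides the shell and the picture viewer there is one more tool, called after ">>>" as name(argument=value, ...), one argument or row to a line, values as JSON. carry_out: Moves the arm, as the interface text tells. Its arguments: {"type":"object","properties":{"increments":{"type":"array","items":{"type":"array"}},"force":{"type":"number"}},"required":["increments"]}

```bash
mkdir -p pics; ls
python3 - <<'E'
from bench import readout,cams,robot
import cv2
s=readout.observe();print(s)
for n in("scene","top","wrist"):
    im=cams.read_camera(n);cv2.imwrite(f"pics/{n}0.png",im[:,:,::-1]);m=cams.camera_model(n);print(n,m)
    for k in("rotor","rotor_head","plain_spindle","rack","mill","hub","vial","weight","cup","tweezers"):
        try:
            if n!="scene": print(k,[(r["rect"],round(r["p"],2)) for r in cams.recognise(n,k)[:3]])
        except Exception as e: print(k,e)
E
```

```text
pics
{'clock': 0.0, 'q': array([-3.90826935, 23.59906252, -0.72781739, 91.50406541,  0.3202175 ,
       64.99004605, -4.70945415]), 'qd': array([-0.00398019,  0.06179057,  0.03195784,  0.05839523, -0.01711129,
        0.01527979, -0.02878156]), 'joint_efforts': array([-2.92756195e-04, -5.87956166e+01,  6.41712137e-01, -2.91074431e+01,
       -5.37758670e-02,  1.83686998e-02,  1.53371734e-04]), 'eef_pos': array([ 6.24781747e+02, -1.73673090e-02,  4.03819157e+02]), 'orientation': array([[-2.82593086e-05,  9.99998740e-01, -1.58715226e-03],
       [ 9.99999994e-01,  2.80903119e-05, -1.06500160e-04],
       [-1.06455442e-04, -1.58715526e-03, -9.99998735e-01]]), 'wrist_force': array([ 2.93083122e-01, -1.46213306e+00,  1.28189483e-03]), 'ft_torque': array([0.02224172, 0.0254471 , 0.03795058]), 'finger_gap': 1.0060584080080917}
scene {'camera_matrix': array([[422.17494103,   0.        , 271.68760166],
       [  0.        , 422.17494103, 201.76598203],
       [  0.        ,   0.        ,   1.        ]]), 'rvec': array([ 2.01856808, -0.82305363,  0.47673577]), 'tvec': array([-303.63072259,  29
[... 936 characters left out ...]
-6.76531728e-04,  9.37023616e-04]), 'tvec': array([-624.16924962,  -29.97488316,  389.57868678])}
rotor [([249.3, 78.2, 44.1, 48.8], 0.82), ([43.6, 52.5, 74.1, 49.4], 0.81), ([163.5, 330.1, 23.2, 16.2], 0.58)]
rotor_head [([60.7, 229.8, 57.7, 39.3], 0.88), ([159.3, 203.1, 40.4, 44.2], 0.7), ([329.5, 97.3, 25.3, 21.7], 0.7)]
plain_spindle [([159.8, 203.5, 40.2, 44.7], 0.95)]
rack [([142.7, 184.9, 82.5, 153.6], 0.6)]
mill [([179.3, 0.0, 34.8, 8.5], 0.5)]
hub []
vial [([328.3, 97.5, 26.7, 21.4], 0.95), ([167.3, 328.1, 21.0, 19.8], 0.15)]
weight [([32.2, 126.6, 39.9, 22.6], 0.61)]
cup [([299.1, 201.3, 54.8, 61.1], 0.56), ([176.8, 0.0, 35.5, 6.9], 0.35)]
tweezers [([20.8, 0.4, 26.0, 35.1], 0.65)]
```

View pics/scene0.png

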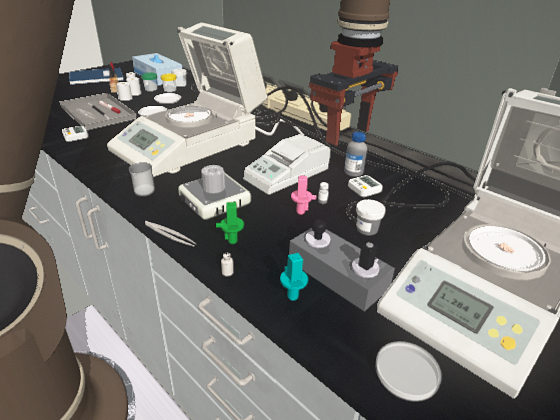

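View pics/top0.png

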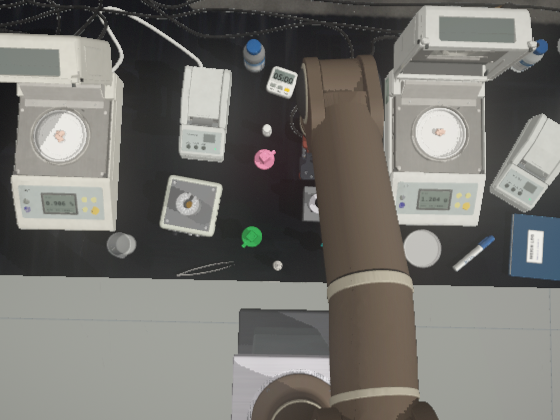

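View pics/wrist0.png

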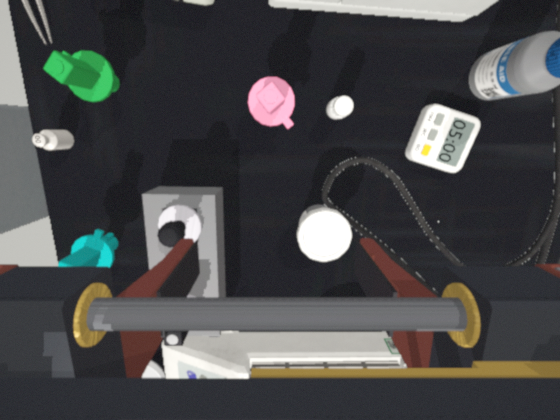

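The scene camera shows the rack with the round-headed spindle at (318,232) and the square black-headed rotor at (366,258). The mill with the steel hub is at (213,185). The green, pink and turquoise rotors are look-alikes. In the top view the arm hides the rack; the mill is at (191,205). In the wrist view the spindle is at (180,230) and the rotor is hidden behind the gripper at about (172,337).

```bash
cat > h.py <<'E'
import numpy as np,cv2
from bench import readout,cams,robot
def Rt(m): return cv2.Rodrigues(np.array(m["rvec"]))[0],np.array(m["tvec"])
def ray(m,px):
    R,t=Rt(m);d=R.T@np.linalg.inv(m["camera_matrix"])@np.array([px[0],px[1],1.]);return -R.T@t,d/np.linalg.norm(d)
def onz(m,px,z):
    c,d=ray(m,px);return c+d*(z-c[2])/d[2]
def proj(m,P):
    R,t=Rt(m);q=m["camera_matrix"]@(R@np.array(P,float)+t);return q[:2]/q[2]
def tri(obs):
    A=np.zeros((3,3));b=np.zeros(3)
    for m,px in obs:
        c,d=ray(m,px);M=np.eye(3)-np.outer(d,d);A+=M;b+=M@c
    x=np.linalg.solve(A,b)
    return x,[np.linalg.norm(proj(m,x)-px) for m,px in obs]
def snap(n,name):
    m=cams.camera_model(n);im=cams.read_camera(n);cv2.imwrite(f"pics/{name}.png",im[:,:,::-1]);return m,im
E
python3 - <<'E'
from h import *
s,t,w=[cams.camera_model(n) for n in("scene","top","wrist")]
print("spindle w",onz(w,(180,225),93),"s",onz(s,(320,225),93))
print("rotor s",onz(s,(368,247),102),"w",onz(w,(173,335),102))
print("mill hub t",onz(t,(188,203),85),"s",onz(s,(213,170),85))
for k,p,z in(("vial",(278,266),40),("white small",(267,130),40),("green",(252,237),90),("pink",(264,159),90)): print(k,onz(t,p,z))
print("cup",onz(w,(325,233),59), "turq", onz(s,(294,258),80))
for n,m in(("w",w),("s",s),("t",t)): print(n,-Rt(m)[0].T@Rt(m)[1], Rt(m)[0][2])
E
```

```text
spindle w [529.35396787 -20.13919823  93.        ] s [510.24292086 -42.38925547  93.        ]
rotor s [ 509.91643467 -146.1023121   102.        ] w [ 515.535814   -138.19256749  102.        ]
mill hub t [506.01619982 267.42714228  85.        ] s [507.46222474 269.61242187  85.        ]
vial [366.49953406  57.32292283  40.        ]
white small [690.68375694  92.0258491   40.        ]
green [432.43274997 119.43697339  90.        ]
pink [611.72022855  97.20819941  90.        ]
cup [677.89582634 -39.67266203  59.        ] turq [418.47205839 -62.34718652  80.        ]
w [624.41490765  68.84516167 384.20730923] [-6.05055351e-04 -2.50596149e-01 -9.68091527e-01]
s [  -5.3557044  -418.82175615  546.66420341] [ 0.60309531  0.58711851 -0.53997028]
t [ 418.51868816   95.25851215 1259.90487902] [ 0.08531789 -0.03030926 -0.99589267]
```

>>> carry_out(
  increments=[
    [[0, 0, 0], [-0.04, -0.03, 0], 1],
    [[0, 0, 0], [-0.08, -0.06, 0], 1],
    [[0, 0, 0], [-0.11, -0.095, 0], 1],
    [[0, 0, 0], [-0.11, -0.095, 0], 1],
    [[0, 0, 0], [-0.11, -0.095, 0], 1],
  ],
)

```text
clock: 1.65
eef_pos: [529.6, -110.7, 405.3]
orientation: [[0.002, 1.0, 0.001], [1.0, -0.002, 0.0], [0.0, 0.001, -1.0]]
wrist_force: [1.3, 0.3, -0.7]
finger_gap: 1.002
```

Run:
```python
from h import *
print(readout.observe()["eef_pos"])
m,im=snap("wrist","w1");np.savez("w1.npz",**m)
for k in("rotor","plain_spindle","rack","rotor_head"):print(k,[(r["rect"],round(r["p"],2)) for r in cams.recognise("wrist",k)[:3]])
m,im=snap("top","t1")
```

```text
[ 529.63307639 -110.68921196  405.25967161]
rotor [([240.4, 202.1, 51.1, 47.6], 0.87), ([353.6, 0.2, 39.9, 11.8], 0.78), ([138.0, 130.3, 51.7, 52.5], 0.77)]
plain_spindle [([242.0, 96.8, 43.2, 48.1], 0.58)]
rack [([222.3, 84.1, 78.8, 172.6], 0.67), ([244.1, 202.7, 49.4, 45.7], 0.46)]
rotor_head [([136.8, 130.4, 52.6, 51.0], 0.89), ([350.6, 0.0, 42.5, 12.6], 0.79), ([243.2, 204.2, 50.5, 46.8], 0.64)]
```

View pics/w1.png

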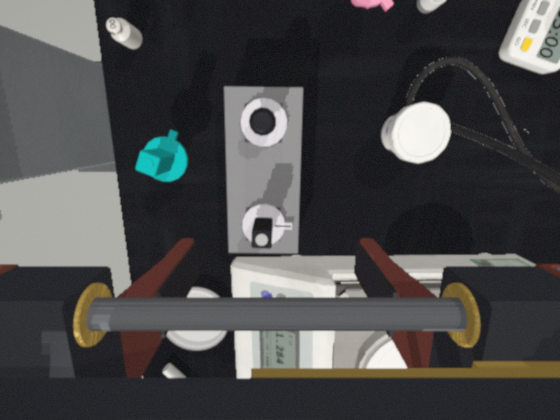

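The rack shows clearly. The spindle is at (264,122) and the rotor flange at (263,224), with its head top at about (262,240) and its tab pointing right (+x) to (291,226). I'll zoom in.

Run:
```python
import cv2
im=cv2.imread("pics/w1.png");cv2.imwrite("pics/w1z.png",cv2.resize(im[190:265,215:315],None,fx=8,fy=8,interpolation=cv2.INTER_CUBIC))
im=cv2.imread("pics/t1.png");cv2.imwrite("pics/t1z.png",cv2.resize(im[170:245,150:230],None,fx=8,fy=8,interpolation=cv2.INTER_CUBIC))
```

```text
(no output)
```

View pics/w1z.png

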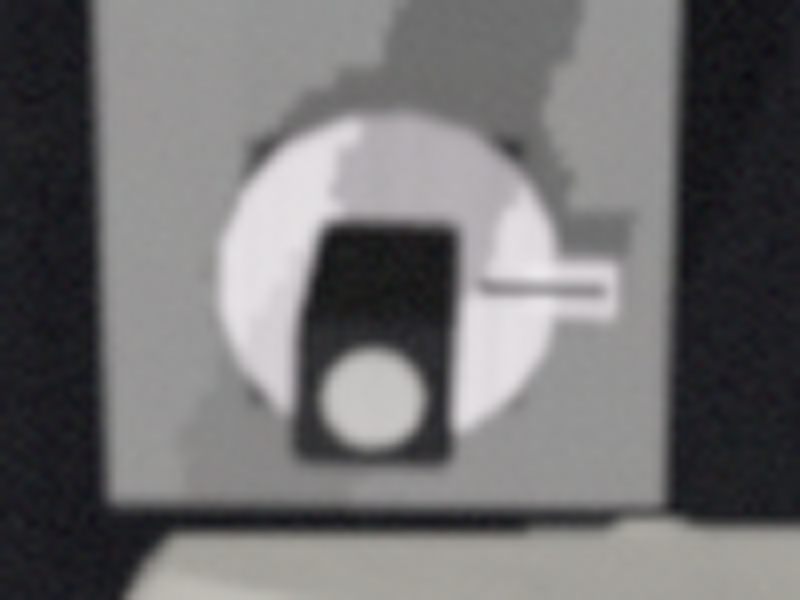

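View pics/t1z.png

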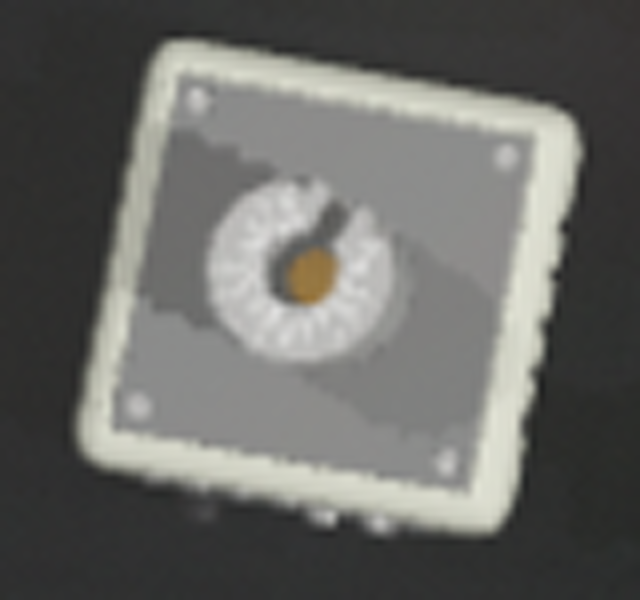

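Run:
```python
from h import *
m=dict(np.load("w1.npz"))
f=lambda x,y:((x+.5)/8-.5+215,(y+.5)/8-.5+190)
print("top",onz(m,f(373,398),102),"flange",onz(m,f(387,280),56))
a,b=onz(m,f(480,286),56),onz(m,f(603,291),56);print(a,b,np.degrees(np.arctan2(*(b-a)[1::-1])))
c=[onz(m,f(*p),102)for p in((305,340),(455,345),(445,460),(297,458))];print(c[3]-c[2],c)
# hub from top
t=cams.camera_model("top")
g=lambda x,y:((x+.5)/8-.5+150,(y+.5)/8-.5+170)
h=onz(t,g(300,270),85);k=onz(t,g(345,200),85);print("hub",h,"key dir",np.degrees(np.arctan2(*(k-h)[1::-1])))
cc=[onz(t,g(*p),40) for p in((165,45),(575,105),(500,530),(85,460))];print("mill",np.mean(cc,0))
s,im=snap("scene","s1")
cv2.imwrite("pics/s1z.png",cv2.resize(im[140:300,160:410,::-1],None,fx=3,fy=3,interpolation=cv2.INTER_CUBIC))
```

```text
top [ 514.4036758  -142.60354885  102.        ] flange [ 514.18090779 -141.685551     56.        ]
[ 527.08181246 -142.57881393   56.        ] [ 544.16620984 -143.33556358   56.        ] -2.5362461664153737
[-17.99862857   0.29219804   0.        ] [array([ 506.34061967, -135.22317818,  102.        ]), array([ 524.35164792, -135.88744064,  102.        ]), array([ 523.05059795, -150.59499108,  102.        ]), array([ 505.05196938, -150.30279304,  102.        ])]
hub [505.24383397 269.52239822  85.        ] key dir -30.421540725243354
mill [504.65479601 266.73113938  40.        ]
```

View pics/s1z.png

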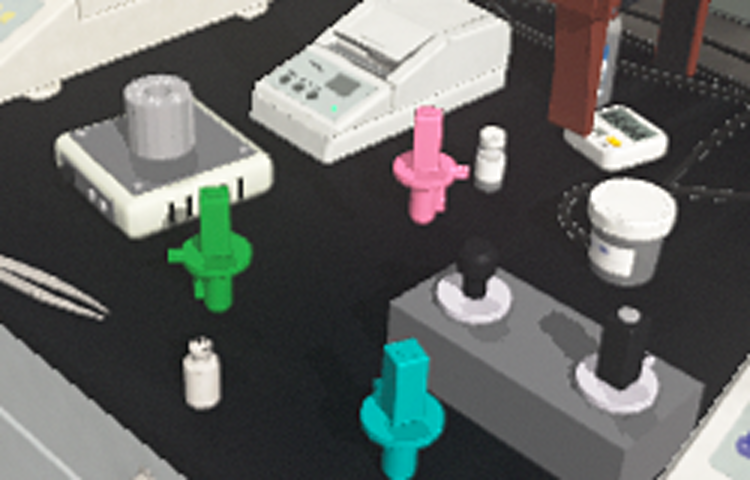

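Run:
```python
from h import *
m=dict(np.load("w1.npz"));s=cams.camera_model("scene")
f=lambda x,y:((x+.5)/8-.5+215,(y+.5)/8-.5+190)
print(tri([(m,f(373,398)),(s,(368.7,244.3))]))
print(tri([(m,f(387,280)),(s,((617)/3+160,(384)/3+140))]))
print(proj(s,(514.3,-142.5,102)))
```

```text
(array([ 514.95083998, -142.91809741,  103.08049238]), [np.float64(0.8601039351856045), np.float64(0.500105556558942)])
(array([ 514.92534253, -144.55341289,   51.06456947]), [np.float64(1.4541709041611266), np.float64(0.95287970576397)])
[367.68478896 244.90596737]
```

>>> carry_out(
  increments=[
    [[0, 0, 2.4], [-0.031, -0.015, 0.02], 1],
    [[0, 0, 2.4], [-0.032, -0.015, 0.05], 1],
    [[0, 0, 2.4], [-0.032, -0.015, 0.08], 1],
    [[0, 0, 2.4], [-0.032, -0.015, 0.08], 1],
    [[0, 0, 2.4], [-0.032, -0.015, 0.08], 1],
  ],
)

```text
clock: 2.5
eef_pos: [515.4, -141.7, 324.8]
orientation: [[0.041, 0.999, -0.001], [0.999, -0.041, 0.0], [0.0, -0.001, -1.0]]
wrist_force: [0.2, 0.3, -0.3]
finger_gap: 0.999
```

Run:
```python
from h import *
print(readout.observe()["eef_pos"],readout.observe()["orientation"])
m,im=snap("wrist","w2");np.savez("w2.npz",**m)
print([proj(m,p) for p in((514.5,-142.3,102),(514.5,-142.3,56))])
```

```text
[ 515.3747176  -141.68146817  324.79665592] [[ 4.11853496e-02  9.99150946e-01 -1.07451632e-03]
 [ 9.99151502e-01 -4.11851022e-02  2.51376625e-04]
 [ 2.06909129e-04 -1.08395763e-03 -9.99999391e-01]]
[array([276.60420961, 235.75882632]), array([276.6756061 , 217.78108858])]
```

View pics/w2.png

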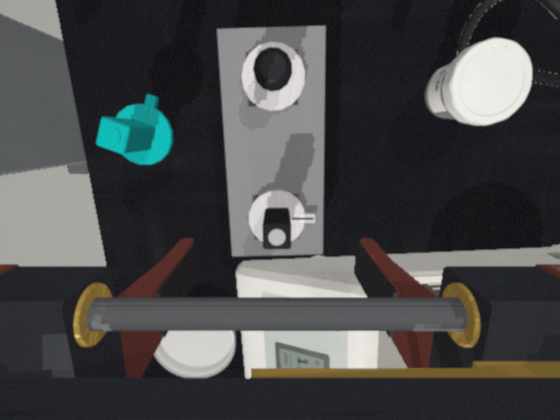

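The predicted head top (276.6,235.8) matches the seen one at (277,237), and the tab is level in the picture. I'll descend and grip.

>>> carry_out(
  increments=[
    [[0, 0, 0], [-0.001, 0, 0.03], 1],
    [[0, 0, 0], [-0.001, 0, 0.06], 1],
    [[0, 0, 0], [-0.001, 0, 0.08], 1],
    [[0, 0, 0], [-0.001, 0, 0.08], 1],
    [[0, 0, 0], [-0.001, 0, 0.08], 0],
    [[0, 0, 0], [-0.001, 0, 0.08], 0],
    [[0, 0, 0], [-0.001, 0, 0.08], 0],
    [[0, 0, 0], [-0.001, 0, 0.08], 0],
    [[0, 0, 0], [-0.001, 0, 0.08], 0],
    [[0, 0, 0], [-0.001, 0, 0.08], 0],
  ],
  force=45,
)

```text
clock: 3.55
eef_pos: [515.0, -143.0, 244.9]
orientation: [[0.042, 0.999, 0.0], [0.999, -0.042, -0.0], [-0.0, 0.0, -1.0]]
wrist_force: [-0.3, -0.3, -0.3]
finger_gap: 0.498
```

>>> carry_out(
  increments=[
    [[0, 0, 0], [0, 0, 0], 0],
    [[0, 0, 0], [0, 0, 0], 0],
    [[0, 0, 0], [0, 0, 0], 0],
    [[0, 0, 0], [0, 0, 0], 0],
    [[0, 0, 0], [0, 0, 0], 0],
    [[0, 0, 0], [0, 0, 0], 0],
  ],
  force=45,
)

```text
clock: 4.15
eef_pos: [515.0, -143.0, 244.6]
orientation: [[0.042, 0.999, 0.0], [0.999, -0.042, 0.0], [0.0, 0.0, -1.0]]
wrist_force: [-0.0, 0.9, 0.5]
finger_gap: 0.227
```

>>> carry_out(
  increments=[
    [[0, 0, 0], [0, 0, 0], 0],
    [[0, 0, 0], [0, 0, -0.02], 0],
    [[0, 0, 0], [0, 0, -0.05], 0],
    [[0, 0, 0], [0, 0, -0.08], 0],
    [[0, 0, 0], [0, 0, -0.11], 0],
    [[0, 0, 0], [0, 0, -0.13], 0],
    [[0, 0, 0], [0, 0, -0.13], 0],
    [[0, 0, 0], [0, 0, -0.13], 0],
  ],
)

```text
clock: 4.95
eef_pos: [514.7, -142.9, 374.0]
orientation: [[0.042, 0.999, -0.0], [0.999, -0.042, 0.0], [0.0, -0.0, -1.0]]
wrist_force: [-0.0, 0.5, -2.0]
finger_gap: 0.224
```

Run:
```python
from h import *
m,im=snap("scene","s2")
cv2.imwrite("pics/s2z.png",cv2.resize(im[100:280,250:430,::-1],None,fx=3,fy=3,interpolation=cv2.INTER_CUBIC))
```

```text
(no output)
```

View pics/s2z.png

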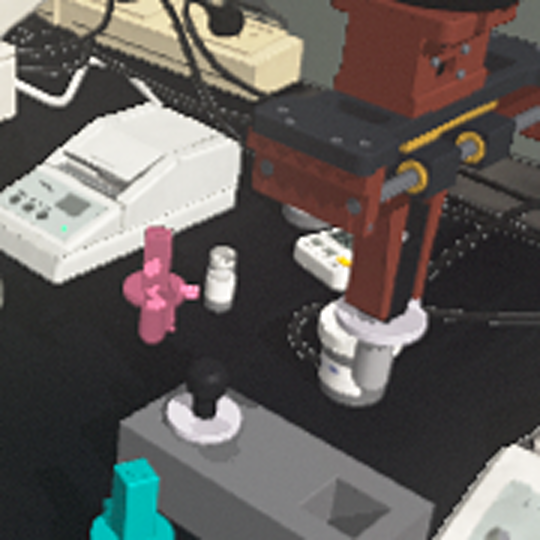

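The rotor is lifted and upright in the gripper and the spindle still stands in the rack. Next I'll move near the mill for wrist views of the hub.

>>> carry_out(
  increments=[
    [[0, 0, 0], [0.03, -0.002, 0], 0],
    [[0, 0, 0], [0.075, -0.005, 0], 0],
    [[0, 0, 0], [0.12, -0.01, 0], 0],
    [[0, 0, 0], [0.165, -0.012, 0], 0],
    [[0, 0, 0], [0.21, -0.015, 0], 0],
    [[0, 0, 0], [0.255, -0.02, 0], 0],
    [[0, 0, 0], [0.3, -0.022, 0], 0],
    [[0, 0, 0], [0.34, -0.025, 0], 0],
    [[0, 0, 0], [0.36, -0.025, 0], 0],
    [[0, 0, 0], [0.36, -0.025, 0], 0],
  ],
)

```text
clock: 6.0
eef_pos: [503.9, 221.3, 372.6]
orientation: [[0.036, 0.999, -0.003], [0.999, -0.036, 0.0], [0.0, -0.003, -1.0]]
wrist_force: [-1.4, 0.6, -1.6]
finger_gap: 0.226
```

```bash
sleep 0
python3 - <<'E'
from h import *
print(readout.observe()["eef_pos"], readout.observe()["qd"].round(1))
m,im=snap("wrist","w3");np.savez("w3.npz",**m)
print(proj(m,(505,268,85)))
print([(r["rect"],round(r["p"],2)) for r in cams.recognise("wrist","hub")[:3]])
E
```

```text
[503.91757953 221.34781347 372.57203506] [ 2.6 -1.1  2.9  1.7  0.7  0.5  2.3]
[277.73025992 158.50659348]
[([249.7, 119.8, 57.3, 67.3], 0.64)]
```

View pics/w3.png

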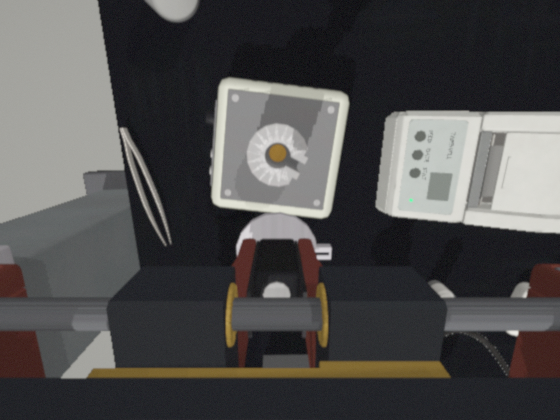

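The picture shows the hub at about (278,155) with its keyway pointing right and down towards (300,165). The held flange is at (277,245) with its tab at (323,252). The arm was still settling, so I'll take the picture again.

Run:
```python
from h import *
s=readout.observe();print(s["clock"],s["eef_pos"], s["orientation"],s["qd"].round(1))
m,im=snap("wrist","w4");np.savez("w4.npz",**m)
print(proj(m,(505,268,85)))
cv2.imwrite("pics/w4z.png",cv2.resize(im[110:200,230:330,::-1],None,fx=8,fy=6.6666*1.0,interpolation=cv2.INTER_CUBIC) if 0 else cv2.resize(im[115:190,235:335,::-1],None,fx=8,fy=8,interpolation=cv2.INTER_CUBIC))
cv2.imwrite("pics/w4y.png",cv2.resize(im[200:275,230:330,::-1],None,fx=8,fy=8,interpolation=cv2.INTER_CUBIC))
```

```text
6.1 [504.75235279 217.427453   372.90215223] [[ 0.04114835  0.99914948 -0.00266948]
 [ 0.99915145 -0.04115291 -0.00167803]
 [-0.00178646 -0.00259816 -0.99999503]] [ 1.4 -0.9  1.2  0.2  0.1  0.2  0. ]
[276.1384856  153.16688872]
```

View pics/w4z.png

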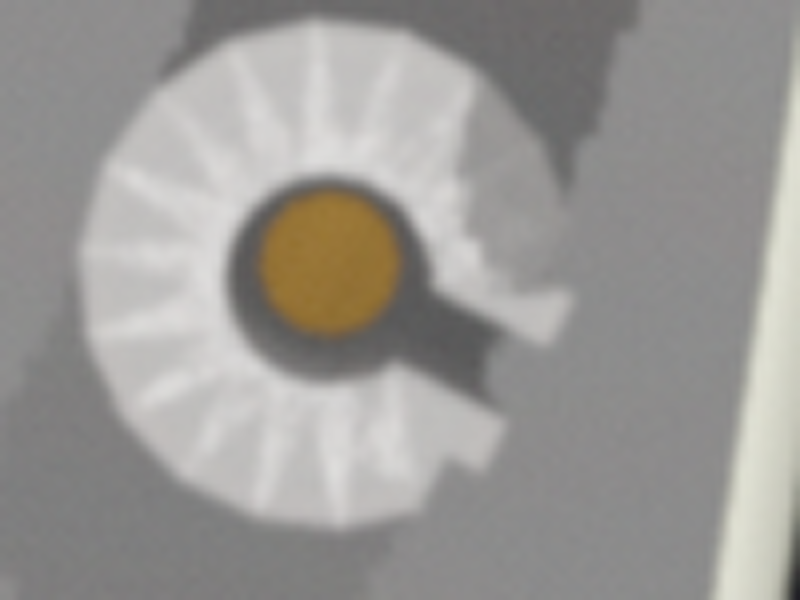

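View pics/w4y.png

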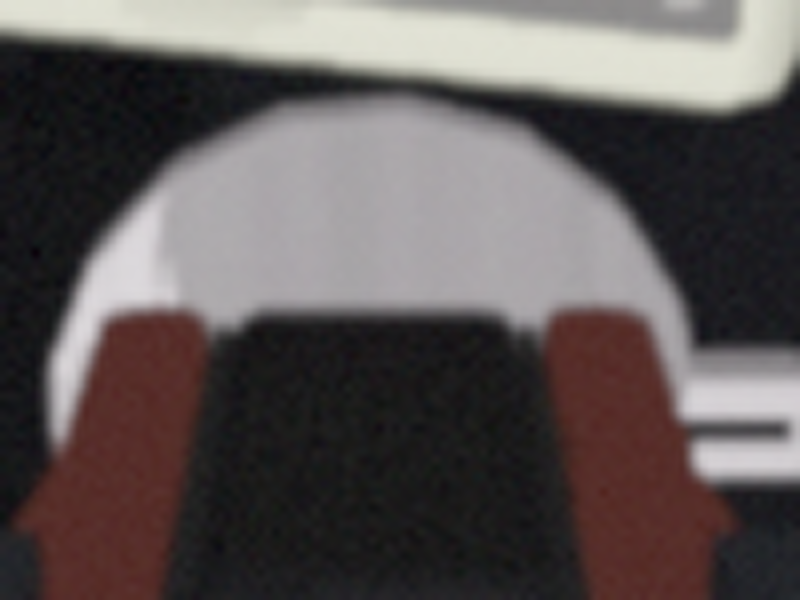

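Run:
```python
from h import *
m=dict(np.load("w4.npz"));t=cams.camera_model("top")
f=lambda x,y:((x+.5)/8-.5+235,(y+.5)/8-.5+115)
h=onz(m,f(328,277),85);print("hub",h)
an=lambda a,b:np.degrees(np.arctan2(*(b-a)[1::-1]))
P=[onz(m,f(*p),85) for p in((432,290),(550,345),(397,362),(507,422))]
print(an(P[0],P[1]),an(P[2],P[3]),an(h,(P[1]+P[3])/2),np.linalg.norm(P[1]-P[3]),np.linalg.norm(P[0]-P[2]))
L=onz(m,f(80,265),85);T=onz(m,f(320,18),85);B=onz(m,f(335,528),85);print(L,T,B, np.linalg.norm(onz(m,f(226,278),85)-onz(m,f(430,278),85)))
g=lambda x,y:((x+.5)/8-.5+150,(y+.5)/8-.5+170)
print(tri([(m,f(328,277)),(t,g(300,270))]))
```

```text
hub [504.64792556 271.34257367  85.        ]
-26.845331773862107 -30.613744290019515 -29.91771807966789 9.320060919737744 8.413547027343586
[478.439087   273.65527127  85.        ] [504.91107068 297.64170301  85.        ] [504.29770777 244.52473275  85.        ] 21.640232501307676
(array([505.16346444, 270.74094378,  78.33241233]), [np.float64(0.7108449980918042), np.float64(0.2700584115644755)])
```

>>> carry_out(
  increments=[
    [[0, 0, 7], [0.002, -0.006, 0], 0],
    [[0, 0, 14], [0.005, -0.012, 0], 0],
    [[0, 0, 21], [0.007, -0.018, 0], 0],
    [[0, 0, 27], [0.009, -0.025, 0], 0],
    [[0, 0, 27], [0.009, -0.025, 0], 0],
    [[0, 0, 27], [0.009, -0.025, 0], 0],
    [[0, 0, 27], [0.009, -0.025, 0], 0],
  ],
)

```text
clock: 6.85
eef_pos: [480.9, 226.9, 374.6]
orientation: [[0.49, 0.872, 0.0], [0.872, -0.49, -0.0], [-0.0, 0.0, -1.0]]
wrist_force: [0.7, -0.7, -2.3]
finger_gap: 0.224
```

Run:
```python
from h import *
s=readout.observe();print(s["clock"],s["eef_pos"], s["orientation"],s["qd"].round(1))
m,im=snap("wrist","w5");np.savez("w5.npz",**m)
c=proj(m,(504.7,271.2,85));print(c)
x0,y0=235,115
cv2.imwrite("pics/w5z.png",cv2.resize(im[y0:y0+75,x0:x0+100,::-1],None,fx=8,fy=8,interpolation=cv2.INTER_CUBIC))
cv2.imwrite("pics/w5y.png",cv2.resize(im[200:275,230:330,::-1],None,fx=8,fy=8,interpolation=cv2.INTER_CUBIC))
```

```text
6.85 [480.93383943 226.8990891  374.57820015] [[ 4.90053288e-01  8.71692463e-01  1.59069695e-04]
 [ 8.71692464e-01 -4.90053240e-01 -2.64384740e-04]
 [-1.52509566e-04  2.68222465e-04 -9.99999952e-01]] [-0.2  0.1 -0.2 -0.1 -0.1  0.  -0.6]
[276.43014266 153.39646761]
```

View pics/w5z.png

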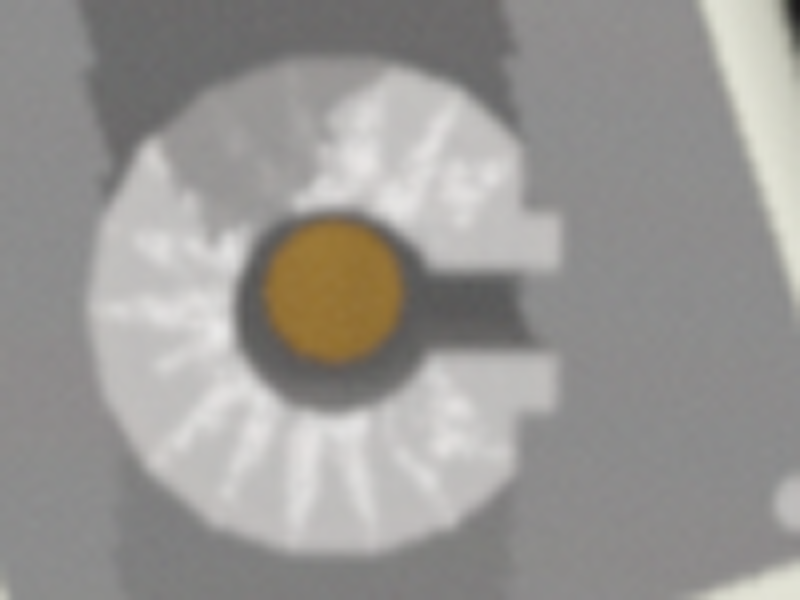

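View pics/w5y.png

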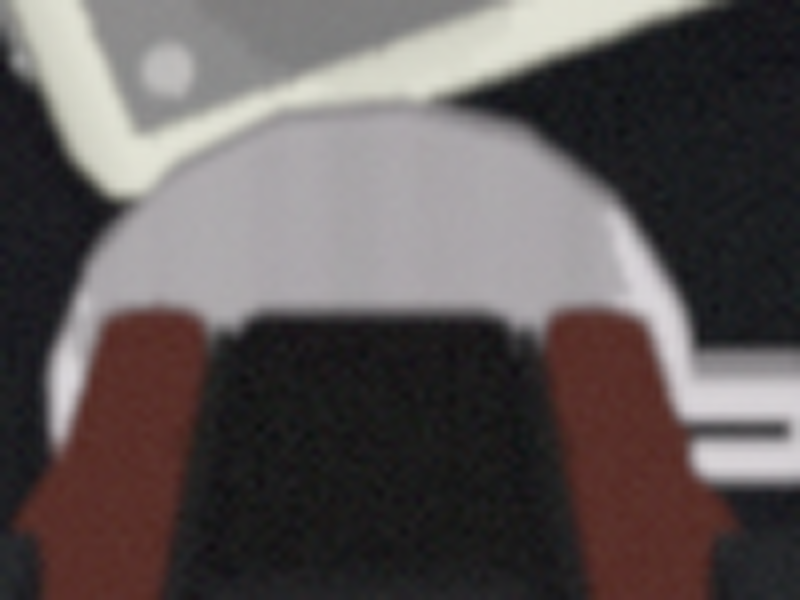

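Run:
```python
from h import *
m=dict(np.load("w5.npz"));m4=dict(np.load("w4.npz"));t=cams.camera_model("top")
f=lambda x,y:((x+.5)/8-.5+235,(y+.5)/8-.5+115)
R=np.array([[.490,.8717],[.8717,-.490]]);p=np.array([480.93,226.9])
h=onz(m,f(335,310),85);print("hub",h,"tool",R.T@(h[:2]-p))
k=onz(m,f(333,304),85);print("outer",k)
print(tri([(m,f(335,310)),(m4,f(328,277))]))
g=lambda x,y:((x+.5)/8-.5+230,(y+.5)/8-.5+200)
# flange top edge point and tab line, relative to tool
for n,q,z in(("front edge",(395,98),374.6-163-73+48),("L",(47,385),186.6),("R",(690,340),186.6),("tabline",(740,430),186.6)):
    a=onz(m,g(*q),z);print(n,R.T@(a[:2]-p))
```

```text
hub [504.74020011 271.25870627  85.        ] tool [50.33448231 -0.98041464]
outer [504.86327705 271.91510381  85.        ]
(array([504.62623434, 271.11612771,  81.76684531]), [np.float64(0.05494463805737278), np.float64(0.055929232918413355)])
front edge [24.9531856   0.48415068]
L [  3.55302009 -24.56161552]
R [ 7.0212272  21.69730999]
tabline [ 0.10968317 25.54398895]
```

The wrist view shows the keyway level in the picture (edges at zoomed y=272 and 351), so the yaw fits. The hub column (276.4) matches the column of the gripped head and fingers (276.6), so the jaw direction is aligned too. About 50 mm remains along tool x. I'll go over the hub and down to just above it.

>>> carry_out(
  increments=[
    [[0, 0, 0], [0.02, 0, 0], 0],
    [[0, 0, 0], [0.045, 0, 0], 0],
    [[0, 0, 0], [0.05, 0, 0.01], 0],
    [[0, 0, 0], [0.05, 0, 0.03], 0],
    [[0, 0, 0], [0.05, 0, 0.044], 0],
    [[0, 0, 0], [0.05, 0, 0.044], 0],
    [[0, 0, 0], [0.05, 0, 0.044], 0],
    [[0, 0, 0], [0.05, 0, 0.044], 0],
  ],
)

```text
clock: 7.7
eef_pos: [505.3, 271.2, 331.4]
orientation: [[0.491, 0.871, 0.001], [0.871, -0.491, 0.001], [0.001, 0.001, -1.0]]
wrist_force: [0.7, -0.3, -0.8]
finger_gap: 0.225
```

Run:
```python
from h import *
s=readout.observe();print(s["clock"],s["eef_pos"], s["orientation"][:,1],s["wrist_force"])
m,im=snap("scene","s3");p=proj(m,(505,271,90)).astype(int);print(p)
cv2.imwrite("pics/s3z.png",cv2.resize(im[p[1]-50:p[1]+50,p[0]-60:p[0]+60,::-1],None,fx=6,fy=6,interpolation=cv2.INTER_CUBIC))
m,im=snap("top","t3");cv2.imwrite("pics/t3z.png",cv2.resize(im[150:250,140:260,::-1],None,fx=5,fy=5,interpolation=cv2.INTER_CUBIC))
```

```text
7.7 [505.27139721 271.19294363 331.41699458] [ 8.71112632e-01 -4.91082914e-01  5.93999292e-04] [ 0.72234316 -0.27505519 -0.75096676]
[211 168]
```

View pics/s3z.png

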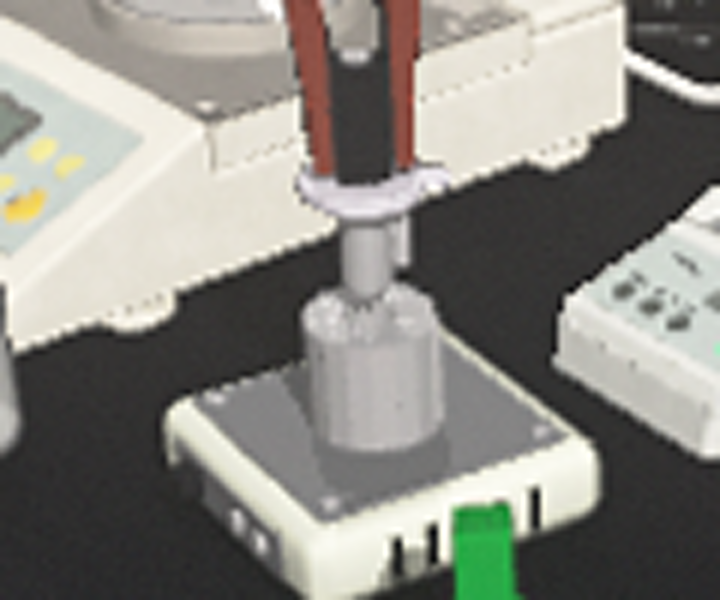

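The shaft stands above the bore with the key over the keyway side. Now I'll insert it in small steps and watch the force.

>>> carry_out(
  increments=[
    [[0, 0, 0], [0, 0, 0.006], 0],
    [[0, 0, 0], [0, 0, 0.01], 0],
    [[0, 0, 0], [0, 0, 0.013], 0],
    [[0, 0, 0], [0, 0, 0.016], 0],
    [[0, 0, 0], [0, 0, 0.018], 0],
    [[0, 0, 0], [0, 0, 0.018], 0],
    [[0, 0, 0], [0, 0, 0.018], 0],
  ],
)

```text
clock: 8.5
eef_pos: [505.0, 271.4, 312.6]
orientation: [[0.491, 0.871, 0.0], [0.871, -0.491, 0.0], [0.0, 0.0, -1.0]]
wrist_force: [0.2, -0.6, -1.9]
finger_gap: 0.224
```

>>> carry_out(
  increments=[
    [[0, 0, 0], [0, 0, 0.002], 0],
    [[0, 0, 0], [0, 0, 0.004], 0],
    [[0, 0, 0], [0, 0, 0.006], 0],
    [[0, 0, 0], [0, 0, 0.008], 0],
    [[0, 0, 0], [0, 0, 0.01], 0],
    [[0, 0, 0], [0, 0, 0.01], 0],
    [[0, 0, 0], [0, 0, 0.01], 0],
  ],
)

```text
clock: 9.2
eef_pos: [505.0, 271.3, 302.6]
orientation: [[0.491, 0.871, -0.0], [0.871, -0.491, -0.0], [-0.0, -0.0, -1.0]]
wrist_force: [-0.3, -0.6, -2.1]
finger_gap: 0.225
```

The key is in the keyway with no contact force, at about 19 mm depth. I'll continue.

>>> carry_out(
  increments=[
    [[0, 0, 0], [0, 0, 0.004], 0],
    [[0, 0, 0], [0, 0, 0.008], 0],
    [[0, 0, 0], [0, 0, 0.012], 0],
    [[0, 0, 0], [0, 0, 0.015], 0],
    [[0, 0, 0], [0, 0, 0.018], 0],
    [[0, 0, 0], [0, 0, 0.02], 0],
    [[0, 0, 0], [0, 0, 0.021], 0],
    [[0, 0, 0], [0, 0, 0.021], 0],
    [[0, 0, 0], [0, 0, 0.021], 0],
  ],
)

```text
clock: 10.1
eef_pos: [504.9, 271.3, 282.0]
orientation: [[0.491, 0.871, -0.0], [0.871, -0.491, -0.0], [-0.0, -0.0, -1.0]]
wrist_force: [-2.8, -2.1, 5.2]
finger_gap: 0.22
```

>>> carry_out(
  increments=[
    [[0, 0, 0], [0, 0, 0.001], 0],
    [[0, 0, 0], [0, 0, 0.002], 0],
    [[0, 0, 0], [0, 0, 0.003], 0],
    [[0, 0, 0], [0, 0, 0.003], 0],
    [[0, 0, 0], [0, 0, 0.003], 0],
  ],
  force=55,
)

```text
clock: 10.6
eef_pos: [504.9, 271.3, 279.6]
orientation: [[0.491, 0.871, 0.0], [0.871, -0.491, 0.0], [0.0, 0.0, -1.0]]
wrist_force: [-3.5, -2.2, 9.8]
finger_gap: 0.23
```

>>> carry_out(
  increments=[
    [[0, 0, 0], [0, 0, 0.0005], 0],
    [[0, 0, 0], [0, 0, 0.001], 0],
    [[0, 0, 0], [0, 0, 0.001], 0],
    [[0, 0, 0], [0, 0, 0.001], 0],
  ],
)

```text
clock: 11.0
eef_pos: [504.9, 271.3, 279.6]
orientation: [[0.491, 0.871, 0.001], [0.871, -0.491, 0.0], [0.001, 0.0, -1.0]]
wrist_force: [-7.2, -3.7, 20.1]
finger_gap: 0.227
```

Run:
```python
from h import *
s=readout.observe();print(s["clock"],s["eef_pos"],s["wrist_force"],s["ft_torque"])
m,im=snap("scene","s4");p=(211,168)
cv2.imwrite("pics/s4z.png",cv2.resize(im[p[1]-50:p[1]+50,p[0]-60:p[0]+60,::-1],None,fx=6,fy=6,interpolation=cv2.INTER_CUBIC))
cv2.imwrite("pics/s4.png",im[:,:,::-1])
s=readout.observe();print(s["clock"],s["eef_pos"],s["wrist_force"],s["finger_gap"])
```

```text
11.0 [504.86606861 271.30164908 279.55649173] [-7.20640009 -3.71869411 20.0969437 ] [-0.93155111  1.80240406  0.04936306]
11.05 [504.87212425 271.24612266 279.52352747] [-6.55930364 -4.61126217 19.17168304] 0.22591591435688288
```

View pics/s4z.png

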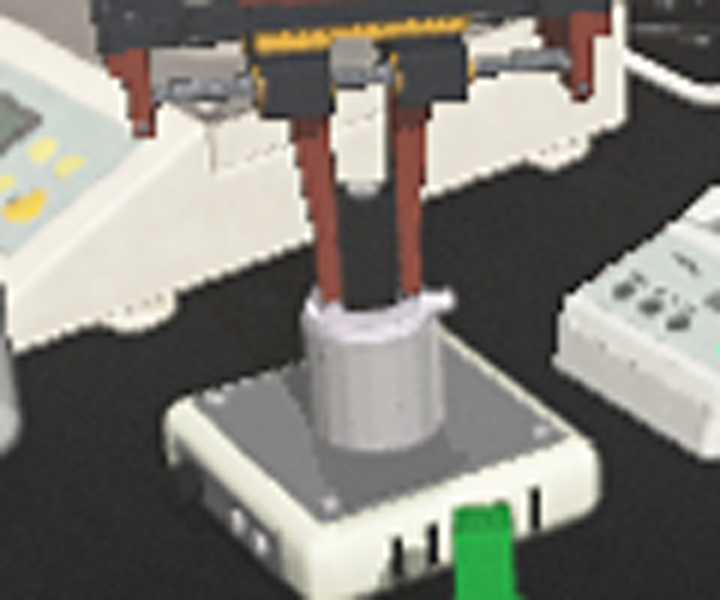

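View pics/s4.png

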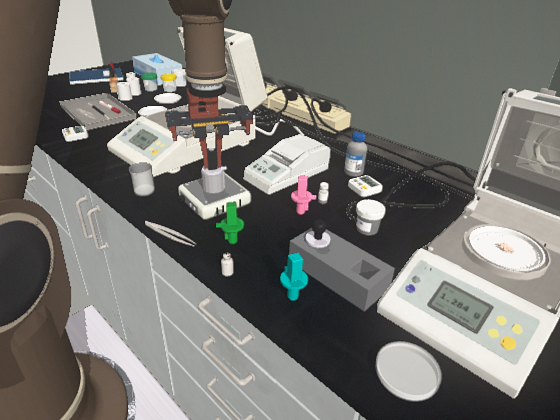

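The flange sits on the hub. TCP z stopped at 279.6 mm while the push rose from 10 to 20 N. The spindle still stands in the rack and nothing else has moved. I'll hand it in.

Run:
```python
from h import *
print(robot.close_job());s=readout.observe();print(s["clock"],s["eef_pos"],s["wrist_force"],s["finger_gap"])
```

```text
the job is handed in; nothing more can be done
None
the job is handed in; nothing more can be done
```

The square-headed rotor is in the mill's drive hub with its flange flush, and I handed the job in with the arm still gripping it and pressing it home. The hand-in reported no verdict.

- **Insertion:** I lifted the rotor out of the rack and turned it about 27° to line its key up with the keyway. The key went in with no contact force. I then pushed against the ejector spring until the arm stopped moving.
- **Last checks, at 11 s of the 38 s allowed:** The tool stood still at z = 279.6 mm, exactly the height expected for a flush flange. The push had risen to about 20 N. The grip was set to 55 N, with the fingers at the head's 20 mm width and no sign of slipping. The last scene picture shows the flange on the hub, the spindle still in the rack, and the bystanders and look-alikes where they were.
- **Disagreements:**
  - The wrist camera's calibration put the hub about 1 mm off along the jaws. I trusted the alignment of the gripped head and hub seen in the same picture instead, and that fitted.
  - Two-view hub heights came out at 78 and 82 mm against the stated 85 mm.
  - Two-view flange height came out at 51 mm against the expected 56 mm. I used the stated heights in all three cases.
  - A sideways force of about 8 N remained at the end.

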